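# Sort out the probe holder with the tired snap tongue

### The arm

A 6-joint arm with a two-finger parallel gripper is mounted at the origin on the work surface. World frame = base frame: x ahead of the robot, y to its left, z up, the work surface at z = 0. Lengths are in m, angles in rad, forces in N, time in s.
With the tool pointing down it reaches from about 0.375 to 0.9 m from the base axis. Payload 3.1 kg.
Tool frame: the origin (TCP) lies between the finger pads; the fingertips stand manip.finger_overhang ahead of it and the grasp point (between the pads) lies 5 mm behind it (manip.finger_overhang is the distance from the TCP to the fingertips, in m); z points along the fingers, y is the line along which they close (so a half turn about z gives the same grasp; the last joint's range is limited). The gripper opens to 85 mm and grips with 20 to 120 N. Pads are 22 mm wide; open, the fingers measure 114 mm over their backs; the gripper's body (76 mm by 85 mm) begins 54 mm behind the grasp point. The pads swing forward as they close: fully open they stand 13 mm farther back than shut.
Start: joints at [-1.325, 0.527, 1.433, -0, 1.181, -0.178], TCP at [0.257, -0.57, 0.245] pointing down, gripper open.
Joint ranges: [-3.08, 3.08], [-0.75, 2.2], [0.22, 2.44], [-1.43, 4.57], [0, 2.65], [-2.85, 2.85]. Speed limits (rad/s): [2.79, 2.79, 3.14, 3.14, 3.14, 3.14].

### API

Orientations are given as a unit quaternion [x, y, z, w].
In Python, from station import manip gives the robot as it stands.
- The arm moves only by the tool drive_tool, never from a script. Its argument "plan" is a list of rows, each a list of 7 numbers: the shift along the tool's x, y, z in m, then the turn, a rotation vector about the tool's x, y, z in degrees, then the opening, from -1 (shut) to 1 (fully open). In form: [[x, y, z, wx, wy, wz, gripper], ...]. A call has 1 to 10 rows; each row shifts and turns the commanded pose from where the row before left it, along the tool's axes as they then stand; what a row does not reach is not made up. A row lasts 1/10 s, in which the tool goes at most 50 mm and 8.59 degrees, less where a joint would pass 70% of its speed; a pose out of reach is approached as far as the arm can. A call is refused whole if a number of a shift passes 0.05 or a number of a turn 8.59, either way. A call with a gripper value outside its range is refused whole. The fingers move at their own pace and stop on an object; "newtons" is the grip in N (left out, the last holds). Time passes only in rows, so rows that do not move let the fingers close. It gives the time, the measured TCP pose, the force, the opening and the grip force at its end, in the units of the state.
- manip.sense(): the state, without advancing time (a new reading comes with each control period).
- manip.snapshot(name): name is "scene" or "top"; returns a dict with "image" (420x560x3 uint8, red, green, blue), "z_map" (420x560 float32, m along the optical axis (not along the pixel's ray), 0 where there is no reading), "fov_y" (degrees; the focal length in pixels is half the picture's height over the tangent of half this angle, whatever the lens; pixels are square), "cx", "cy" (the principal point, pixels), "extrinsics" (4x4, takes a point from camera to world coordinates). Camera axes: x right, y up, looking along -z (the intrinsics and any distortion apply to the point x, -y, -z); pixel columns grow to the right and rows downward; lengths in m; the calibration is good to about 2 mm. A picture is of the moment at which its call begins.
- manip.sign_off(): hands the job in; it is judged then, once.
The state is a dict: "t": time; "q": joint angles; "qd": joint speeds; "tau": joint torques, N m; "tcp_pos": TCP position; "tool_rot": TCP orientation; "force": force on the tool from outside, world axes, zero at the start; "ft_torque": the same for the moment, N m; "finger_gap": opening from 0.0 (shut) to 1.0 (fully open); "gripper_force": force on a finger pad.
Only numpy, scipy, OpenCV 4.12 (cv2) and the standard library are available. Lean on these libraries where they do the work, as an engineer would, in place of code of your own. Each camera call takes 0.05 s, during which the arm holds its last target. There are 200 camera calls.

### The job

One of the three ivory thermometer probe holders has a tired snap tongue, one that gives too far and does not come all the way back: press the thumb rib midway along a holder's tongue straight down with about 5 N, keep it there for a second and judge how far it gives, until you have found it; never put more than 10 N on a tongue or it cracks. Then stand that holder upright on the middle of the slate tile and let go, leaving the other holders and everything else where they are.

Things in the scene. Friction and masses are not known exactly. Their poses are not given: they have to be found in the camera images.
- holder_a: ivory plastic snap-in probe holder, loose, 50 g, 90 (x) x 28 (y) x 36 high; all three look alike. Origin: centre of underside. Base plate 8 thick. Root block at the -x end (x -45 to -23), 28 wide, 32 high: grip it across y. Spring tongue from the block towards +x, over a 20 gap. Half-round thumb rib across it at x +9, y 0, its top at z 36; catch at the free end (x +34 to +40), top z 36
- tongue_a: spring tongue of holder_a, 64 long, 16 wide, bends down about y; origin at its root, 23 to -x of the holder's origin, 30 above its underside; rib at x 32 (mid-span). One of the three, any, is tired: 5 N on the rib moves the rib 5 mm (1 N/mm) and under load it creeps about 1.3 mm/s further, keeping that set after release; a sound one moves 1.5 mm (3 to 3.4 N/mm) and springs fully back
- nose_a (a point): top of the catch at the free end of tongue_a: at x +37, y 0, z 36 of holder_a when the tongue has not been pressed; goes down 1.8 times as far as the rib
- holder_b: ivory plastic snap-in probe holder, loose, 50 g, 90 (x) x 28 (y) x 36 high; all three look alike. Origin: centre of underside. Base plate 8 thick. Root block at the -x end (x -45 to -23), 28 wide, 32 high: grip it across y. Spring tongue from the block towards +x, over a 20 gap. Half-round thumb rib across it at x +9, y 0, its top at z 36; catch at the free end (x +34 to +40), top z 36
- tongue_b: spring tongue of holder_b, 64 long, 16 wide, bends down about y; origin at its root, 23 to -x of the holder's origin, 30 above its underside; rib at x 32 (mid-span). One of the three, any, is tired: 5 N on the rib moves the rib 5 mm (1 N/mm) and under load it creeps about 1.3 mm/s further, keeping that set after release; a sound one moves 1.5 mm (3 to 3.4 N/mm) and springs fully back
- nose_b (a point): top of the catch at the free end of tongue_b: at x +37, y 0, z 36 of holder_b when the tongue has not been pressed; goes down 1.8 times as far as the rib
- holder_c: ivory plastic snap-in probe holder, loose, 50 g, 90 (x) x 28 (y) x 36 high; all three look alike. Origin: centre of underside. Base plate 8 thick. Root block at the -x end (x -45 to -23), 28 wide, 32 high: grip it across y. Spring tongue from the block towards +x, over a 20 gap. Half-round thumb rib across it at x +9, y 0, its top at z 36; catch at the free end (x +34 to +40), top z 36
- tongue_c: spring tongue of holder_c, 64 long, 16 wide, bends down about y; origin at its root, 23 to -x of the holder's origin, 30 above its underside; rib at x 32 (mid-span). One of the three, any, is tired: 5 N on the rib moves the rib 5 mm (1 N/mm) and under load it creeps about 1.3 mm/s further, keeping that set after release; a sound one moves 1.5 mm (3 to 3.4 N/mm) and springs fully back
- nose_c (a point): top of the catch at the free end of tongue_c: at x +37, y 0, z 36 of holder_c when the tongue has not been pressed; goes down 1.8 times as far as the rib
- tile: dark slate tile 110 x 110 x 8, fixed to the shelf; origin: centre of its underside, top 8 above the shelf, sides along x and y
- dish: sage ceramic dish, 100 across, 28 high, bystander; origin under its centre
- jar: white supplement jar, 52 across, 65 high, bystander; origin under its centre
- tub: clear tub with lid and press-button latch on its -x side, 156 x 116 x 70, bystander; origin under its centre
- meter: round dial thermometer lying on its back, 60 across, 18 high, bystander; origin under its centre
- scoop: small spoon about 130 long, lying along its own x, bystander
- sucker: loose black rubber suction cup, 36 across, 14 high, bystander; origin under its centre
- hide: brown domed stone hide, 144 across, 72 high, bystander; origin under its centre
Mind the look-alikes: they are no part of the job. Leave any brown or red look-alike of the holder_a alone. Leave any turquoise look-alike of the holder_b alone.

How it is judged:
On the way:
1. the tired tongue is found: pressed on its thumb rib, at mid-span, with a steady 3.5 to 7.5 N for 0.6 s, under which its nose goes down by more than 5.5 mm (a sound one's cannot) (((contact force between the fingers and tongue_a between 3.5 and 7.5 N and x of the grasp point in the frame of holder_a between -0.005 and 0.023 m and y of the grasp point in the frame of holder_a between -0.014 and 0.014 m and z of nose_a in the frame of holder_a below 0.0305 m) or (contact force between the fingers and tongue_b between 3.5 and 7.5 N and x of the grasp point in the frame of holder_b between -0.005 and 0.023 m and y of the grasp point in the frame of holder_b between -0.014 and 0.014 m and z of nose_b in the frame of holder_b below 0.0305 m) or (contact force between the fingers and tongue_c between 3.5 and 7.5 N and x of the grasp point in the frame of holder_c between -0.005 and 0.023 m and y of the grasp point in the frame of holder_c between -0.014 and 0.014 m and z of nose_c in the frame of holder_c below 0.0305 m))), for 0.6 s.
At the end, for the whole second after the job is handed in: the tired holder (the one whose nose has stayed more than 1 mm below its first height after the press) stands upright (within 0.1 rad) and still on the slate tile, its centre within 30 mm of the tile's, released; the two sound holders and the bystanders are within 30 mm of where they began (((z of nose_a in the frame of holder_a below 0.035 m and horizontal distance between holder_a and tile below 0.03 m and z of holder_a in the frame of tile between 0.005 and 0.012 m and angle between holder_a's own z axis and vertical below 0.1 rad and linear speed of holder_a below 0.02 m/s and distance of each of holder_b, holder_c from where it was at the start of the episode below 0.03 m) or (z of nose_b in the frame of holder_b below 0.035 m and horizontal distance between holder_b and tile below 0.03 m and z of holder_b in the frame of tile between 0.005 and 0.012 m and angle between holder_b's own z axis and vertical below 0.1 rad and linear speed of holder_b below 0.02 m/s and distance of each of holder_a, holder_c from where it was at the start of the episode below 0.03 m) or (z of nose_c in the frame of holder_c below 0.035 m and horizontal distance between holder_c and tile below 0.03 m and z of holder_c in the frame of tile between 0.005 and 0.012 m and angle between holder_c's own z axis and vertical below 0.1 rad and linear speed of holder_c below 0.02 m/s and distance of each of holder_a, holder_b from where it was at the start of the episode below 0.03 m)) and distance of each of dish, jar, tub, meter, scoop, hide, sucker from where it was at the start of the episode below 0.03 m); the robot touches nothing.
It fails at once if a tongue takes more than 10 N (it cracks) (contact force between the fingers and tongue_a above 10 N or contact force between the fingers and tongue_b above 10 N or contact force between the fingers and tongue_c above 10 N).
It fails at once if another thing on the shelf is shifted more than 30 mm (distance of any of dish, jar, tub, meter, scoop, hide, sucker from where it was at the start of the episode above 0.03 m).
It also fails if it takes over 72 s, if anything falls off the work surface, if the arm or the gripper's body presses on something with over 40 N, if the wrist force passes 120 N, or if a joint passes its speed limit or range.

## Working session

There is one attempt and no reset: what is moved stays moved. The work goes in short steps, Python scripts to look and compute and a tool call to move; the robot and the scene stay as the last step left them, time stands still between calls to the robot, and variables do not carry over. Pictures are saved under pics/ and viewed, at most 10 in all, crops included, and the job is handed in when it is done.

Besides the shell and the picture viewer there is one more tool, called after "Request:" as a command line: name --pt "numbers of a row" for each row, then --argument value for the rest. drive_tool: Moves the arm, as the interface text tells. Its arguments: {"type":"object","properties":{"plan":{"type":"array"},"newtons":{"type":"number"}},"required":["plan"]}

```bash
mkdir -p pics; ls
python3 - <<'E'
from station import manip
import cv2,numpy as np
print(manip.finger_overhang, manip.sense())
for n in("scene","top"):
    s=manip.snapshot(n); cv2.imwrite(f"pics/{n}0.png",cv2.cvtColor(s["image"],cv2.COLOR_RGB2BGR)); np.savez(f"{n}0.npz",**s)
    print(n,s["fov_y"],s["cx"],s["cy"],s["extrinsics"],[k for k in s])
E
```

```text
pics
0.014 {'t': 0.0, 'q': array([-1.32548033e+00,  5.28498638e-01,  1.43388686e+00, -1.82167778e-05,
        1.18138295e+00, -1.78500388e-01]), 'qd': array([-1.83387025e-04, -8.33394104e-04, -6.63941985e-04, -5.84305392e-04,
        7.21628788e-05,  3.38756486e-04]), 'tau': array([-1.77387374e-04, -4.42355633e+01, -1.78022772e+01, -2.71598055e-04,
        8.52123223e-03, -7.27040231e-06]), 'tcp_pos': array([ 0.25688198, -0.56902835,  0.24431854]), 'tool_rot': array([ 9.77630045e-01,  2.10329057e-01, -4.47553667e-05, -1.08700505e-03]), 'force': array([ 1.268245  , -0.08559773,  0.06797409]), 'ft_torque': array([-0.01444163,  0.01391526,  0.01979911]), 'gripper_force': 0.0, 'finger_gap': 0.9977962339266013}
scene 47.4717780586383 283.2374208880202 214.98921232492032 [[-0.76999536 -0.51225948  0.38039109  1.10624462]
 [ 0.63780578 -0.60148008  0.48106704  0.71278235]
 [-0.01763348  0.61303502  0.78985893  1.22514156]
 [ 0.          0.          0.          1.        ]] ['image', 'z_map', 'fov_y', 'cx', 'cy', 'extrinsics']
top 56.99285967817145 282.9446697218354 210.11158649575577 [[-0.014131    0.99284081 -0.11860628  0.41737308]
 [-0.99987455 -0.01487969 -0.00542921 -0.01038396]
 [-0.00715517  0.11851468  0.99292652  0.98700617]
 [ 0.          0.          0.          1.        ]] ['image', 'z_map', 'fov_y', 'cx', 'cy', 'extrinsics']
```

View pics/top0.png

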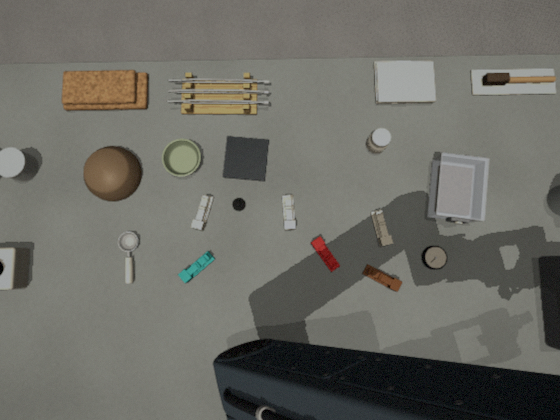

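View pics/scene0.png

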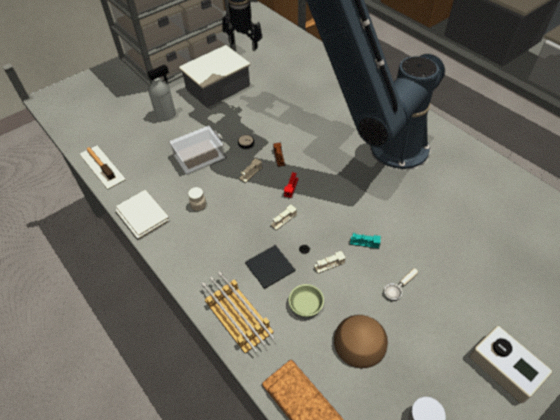

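Candidates in the top view: ivory holders at (202,212), (289,212) and (382,227, in the arm's shadow). The look-alikes are turquoise (197,267), red (325,253) and brown (382,278). I'll take the three ivory ones. The tile is at (246,158). Next I measure them and check a close crop.

```bash
cat > h.py <<'E'
import numpy as np,cv2
def cloud(s):
    h,w=s["z_map"].shape; f=h/2/np.tan(np.radians(float(s["fov_y"]))/2)
    v,u=np.mgrid[:h,:w]; z=s["z_map"]
    P=np.stack([(u-s["cx"])/f*z,-(v-s["cy"])/f*z,-z],-1)
    E=s["extrinsics"]; P=P@E[:3,:3].T+E[:3,3]; P[z==0]=np.nan
    return P
def pix(s,p):
    f=s["z_map"].shape[0]/2/np.tan(np.radians(float(s["fov_y"]))/2)
    E=s["extrinsics"]; c=(np.asarray(p)-E[:3,3])@E[:3,:3]
    return s["cx"]+f*c[0]/-c[2], s["cy"]-f*c[1]/-c[2]
E
python3 - <<'E'
from h import *
S={n:dict(np.load(n+"0.npz")) for n in("top","scene")}
C={n:cloud(S[n]) for n in S}
T=C["top"]
print("table z",np.nanmedian(T[300:340,100:200,2]),"tile",T[158,246])
allp={n:C[n].reshape(-1,3) for n in C}
for nm,(u,v) in dict(L=(202,212),M=(289,212),R=(382,227),tile=(246,158)).items():
    c=T[v,u]
    for n in C:
        P=allp[n]; r=.065 if nm!="tile" else .09
        zl=.012 if nm!="tile" else .004
        m=(np.hypot(*(P[:,:2]-c[:2]).T)<r)&(P[:,2]>zl)&(P[:,2]<.06); Q=P[m]
        rc=cv2.minAreaRect((Q[:,:2]*1000).astype(np.float32))
        print(nm,n,len(Q),np.round(rc[0],1),np.round(rc[1],1),round(rc[2],1),"zmax",np.round(np.percentile(Q[:,2],[50,98]),4))
        # profile along long axis
        box=cv2.boxPoints(rc); e=[box[1]-box[0],box[2]-box[1]]; a=max(e,key=np.linalg.norm); a=a/np.linalg.norm(a)
        t=(Q[:,:2]*1000-rc[0])@a; w=(Q[:,:2]*1000-rc[0])@[-a[1],a[0]]
        if nm!="tile":
            print("  axis",np.round(a,3),[(int(b),round(float(np.ptp(w[k])),0),round(float(Q[k,2].max()*1000))) for b in range(-50,50,10) for k in[(t>=b)&(t<b+10)] if k.sum()>1])
for n in S:
    im=cv2.cvtColor(S[n]["image"],cv2.COLOR_RGB2BGR); 
    if n=="top":
        cs=[cv2.resize(im[v-25:v+25,u-25:u+25],None,fx=5,fy=5,interpolation=2) for u,v in((202,212),(289,212),(382,227))]
    else:
        cs=[cv2.resize(im[v-25:v+25,u-25:u+25],None,fx=5,fy=5,interpolation=2) for u,v in((330,262),(285,217),(251,170))]
    if n=="top":a=np.hstack(cs)
    else:cv2.imwrite("pics/crop1.png",np.vstack([a,np.hstack(cs)]))
E
```

```text
table z 0.0006305091327339918 tile [0.67168883 0.08877284 0.00838267]
L top 312 [529.4 200.1] [28.  86.1] 72.8 zmax [0.0327 0.0383]
  axis [ 0.955 -0.296] [(-50, 27.0, 35), (-40, 28.0, 36), (-30, 28.0, 38), (-20, 18.0, 36), (-10, 18.0, 36), (0, 19.0, 39), (10, 18.0, 39), (20, 22.0, 35), (30, 18.0, 41), (40, 16.0, 37)]
L scene 230 [530.8 205.4] [31.6 86.5] 81.0 zmax [0.0323 0.0391]
  axis [ 0.988 -0.156] [(-50, 30.0, 36), (-40, 28.0, 37), (-30, 31.0, 37), (-20, 24.0, 38), (-10, 26.0, 39), (0, 18.0, 39), (10, 18.0, 39), (20, 23.0, 40), (30, 16.0, 41), (40, 12.0, 38)]
M top 290 [526.7 -20. ] [25.  85.2] 89.5 zmax [0.0323 0.0375]
  axis [ 1.    -0.009] [(-50, 25.0, 35), (-40, 25.0, 37), (-30, 25.0, 35), (-20, 18.0, 36), (-10, 20.0, 35), (0, 18.0, 38), (10, 20.0, 39), (20, 15.0, 37), (30, 15.0, 38), (40, 12.0, 36)]
M scene 180 [525.4 -16.8] [88.2 32.1] 3.0 zmax [0.0318 0.0399]
  axis [0.999 0.053] [(-50, 27.0, 33), (-40, 30.0, 38), (-30, 31.0, 38), (-20, 18.0, 39), (-10, 17.0, 38), (0, 19.0, 38), (10, 23.0, 44), (20, 17.0, 37), (30, 23.0, 40), (40, 12.0, 44)]
R top 314 [ 482.9 -247.7] [86. 28.] 16.3 zmax [0.0324 0.0375]
  axis [0.96  0.281] [(-50, 27.0, 37), (-40, 28.0, 36), (-30, 27.0, 35), (-20, 18.0, 36), (-10, 18.0, 36), (0, 19.0, 38), (10, 18.0, 38), (20, 15.0, 35), (30, 23.0, 38), (40, 15.0, 38)]
R scene 161 [ 481.3 -246.4] [95.4 32.7] 16.9 zmax [0.0321 0.0392]
  axis [0.957 0.291] [(-50, 26.0, 33), (-40, 32.0, 38), (-30, 29.0, 38), (-20, 23.0, 37), (-10, 26.0, 40), (0, 19.0, 38), (10, 21.0, 43), (20, 21.0, 36), (30, 21.0, 37), (40, 23.0, 38)]
tile top 1795 [665.9  89.7] [163.7 161.1] 47.4 zmax [0.0083 0.0119]
tile scene 1307 [673.6  86.3] [170.3 172.4] 66.2 zmax [0.0087 0.0141]
```

View pics/crop1.png

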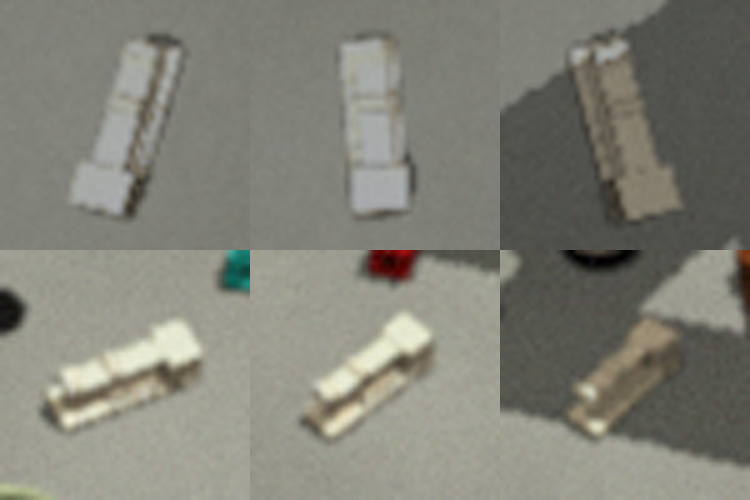

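All three are ivory, with the root block towards the robot (-x) and the tongue towards +x; R is only in shadow. Next I refine the poses by fitting silhouettes.

```bash
cat >> h.py <<'E'
from scipy.optimize import minimize
def poly(x,y,a,pts,z):
    c,s=np.cos(a),np.sin(a); pts=np.array(pts)/1000
    return np.c_[x+c*pts[:,0]-s*pts[:,1], y+s*pts[:,0]+c*pts[:,1], np.full(len(pts),z)]
HOLD=[(-45,-14),(-23,-14),(-23,-8),(40,-8),(40,8),(-23,8),(-23,14),(-45,14)]
TILE=[(-55,-55),(55,-55),(55,55),(-55,55)]
def fit(s,mask,p0,pts,z):
    K=8; ys,xs=np.where(mask); u0,v0,u1,v1=xs.min()-8,ys.min()-8,xs.max()+9,ys.max()+9
    M=mask[v0:v1,u0:u1].astype(np.float32)
    def cost(p):
        q=np.array([pix(s,w) for w in poly(p[0],p[1],p[2],pts,z)])
        im=np.zeros((M.shape[0]*K,M.shape[1]*K),np.uint8)
        cv2.fillPoly(im,[np.int32(np.round(((q-[u0,v0])+.5)*K*16))],255,shift=4)
        return np.abs(cv2.resize(im,M.shape[::-1],interpolation=cv2.INTER_AREA)/255.-M).sum()/M.sum()
    best=None
    for da in(-.06,0,.06):
        r=minimize(cost,[p0[0],p0[1],p0[2]+da],method="Nelder-Mead",options=dict(initial_simplex=np.array([p0[0],p0[1],p0[2]+da])+np.array([[0,0,0],[.006,0,0],[0,.006,0],[0,0,.08]]),xatol=1e-5,fatol=1e-5))
        if best is None or r.fun<best.fun: best=r
    return best.x,best.fun
def holders(s,guess):
    T=cloud(s)
    for k,g in guess.items():
        m=(np.hypot(T[...,0]-g[0],T[...,1]-g[1])<.062)&(T[...,2]>.024)&(T[...,2]<.06)
        x,f=fit(s,m,g,HOLD,.032); print(k,np.round(x[:2],4),"deg",round(np.degrees(x[2]),1),"err",round(f,3))
G=dict(L=(.529,.202,-.29),M=(.527,-.019,-.0),R=(.483,-.247,.285))
E
python3 - <<'E'
from h import *
for n in("top","scene"):
    s=dict(np.load(n+"0.npz")); print(n); holders(s,G)
    T=cloud(s); g=s["image"].astype(int).sum(2)
    m=(np.hypot(T[...,0]-.67,T[...,1]-.087)<.085)&(g<170)
    m=cv2.morphologyEx(m.astype(np.uint8),cv2.MORPH_OPEN,np.ones((3,3)))>0
    x,f=fit(s,m,(.67,.087,0),TILE,.008); print("tile",x.round(4),f, m.sum())
E
```

```text
top
L [0.5322 0.2005] deg -15.4 err 0.094
M [ 0.5293 -0.0174] deg 3.4 err 0.1
R [ 0.4863 -0.2488] deg 12.7 err 0.094Traceback (most recent call last):
  File "<stdin>", line 7, in <module>
  File "h.py", line 19, in fit
    K=8; ys,xs=np.where(mask); u0,v0,u1,v1=xs.min()-8,ys.min()-8,xs.max()+9,ys.max()+9
                                           ~~~~~~^^
    return umr_minimum(a, axis, None, out, keepdims, initial, where)
ValueError: zero-size array to reduction operation minimum which has no identity
```

Run:
```python
from h import *
for n in("top","scene"):
    s=dict(np.load(n+"0.npz")); print(n); holders(s,G)
    T=cloud(s); g=s["image"].astype(int).sum(2)
    u,v=map(int,pix(s,(.67,.087,.008))); t=g[v-4:v+5,u-4:u+5].mean(); print("tile lum",t)
    m=(np.hypot(T[...,0]-.67,T[...,1]-.087)<.085)&(g<t*1.6)
    m=cv2.morphologyEx(m.astype(np.uint8),cv2.MORPH_OPEN,np.ones((3,3)))>0
    x,f=fit(s,m,(.67,.087,0),TILE,.008); print("tile",x.round(4),round(f,3), m.sum())
```

```text
top
L [0.5322 0.2005] deg -15.4 err 0.094
M [ 0.5293 -0.0174] deg 3.4 err 0.1
R [ 0.4863 -0.2488] deg 12.7 err 0.094
tile lum 180.7037037037037
tile [ 0.6714  0.0903 -0.1034] 0.035 1788
scene
L [0.532  0.1998] deg -17.4 err 0.147
M [ 0.5286 -0.0182] deg 1.6 err 0.18
R [ 0.4852 -0.2499] deg 12.2 err 0.174
tile lum 157.8148148148148
tile [ 0.6738  0.0929 -0.1052] 0.04 1165
```

```bash
cat >> h.py <<'E'
from scipy.spatial.transform import Rotation as Ro
POSE=dict(L=(.532,.200,-16.4),M=(.529,-.018,2.5),R=(.486,-.249,12.5))
def togo(x,y,z,head):
    from station import manip
    s=manip.sense(); R=Ro.from_quat(s["tool_rot"]); m=R.as_matrix()
    c,d=np.cos(np.radians(head)),np.sin(np.radians(head))
    W=np.array([[c,d,0],[d,-c,0],[0,0,-1]]).T.T
    W=np.column_stack([[c,d,0],[d,-c,0],[0,0,-1]])
    rv=(R.inv()*Ro.from_matrix(W)).as_rotvec(degrees=True)
    print("t",round(s["t"],2),"tcp",s["tcp_pos"].round(4),"F",s["force"].round(2),"gap",round(s["finger_gap"],2))
    print("shift in tool axes now",((np.array([x,y,z])-s["tcp_pos"])@m).round(4),"turn",rv.round(2))
def rib(k,dx=9):
    x,y,a=POSE[k]; a=np.radians(a); return x+dx/1000*np.cos(a),y+dx/1000*np.sin(a)
E
python3 -c "
from h import *
togo(*rib('R'),.11,12.5)"
```

```text
t 0.1 tcp [ 0.2569 -0.5691  0.2444] F [ 0.15  0.38 -1.15] gap 1.0
shift in tool axes now [ 0.3492 -0.1955  0.1349] turn [-1.100e-01 -1.000e-02  1.178e+01]
```

Request:
drive_tool --pt "0.0388 -0.0217 0.0 0 0 0 -1" --pt "0.0388 -0.0217 0.0 0 0 0 -1" --pt "0.0388 -0.0217 0.0 0 0 0 -1" --pt "0.0388 -0.0217 0.0 0 0 0 -1" --pt "0.0388 -0.0217 0.0 0 0 0 -1" --pt "0.0388 -0.0217 0.0 0 0 0 -1" --pt "0.0388 -0.0217 0.0 0 0 0 -1" --pt "0.0388 -0.0217 0.0 0 0 0 -1" --pt "0.0388 -0.0217 0.0 0 0 0 -1" --pt "0 0 0.02 0 0 5.9 -1" --newtons 30

```text
t: 1.1
tcp_pos: [0.4989, -0.2444, 0.2271]
tool_rot: [0.987, 0.161, 0.003, 0.001]
force: [-0.0, -0.1, -0.6]
finger_gap: 0.002
gripper_force: 0.0
```

Request:
drive_tool --pt "0 0 0.04 0 0 5.9 -1" --pt "0 0 0.04 0 0 0 -1" --pt "0 0 0.03 0 0 0 -1" --pt "0 0 0 0 0 0 -1" --pt "0 0 0 0 0 0 -1"

```text
t: 1.6
tcp_pos: [0.495, -0.248, 0.1151]
tool_rot: [0.994, 0.109, -0.0, -0.0]
force: [0.3, -0.3, 1.3]
finger_gap: 0.006
gripper_force: 0.0
```

```bash
python3 -c "
from h import *
togo(*rib('R'),.05,12.5)
from station import manip
s=manip.snapshot('top');cv2.imwrite('pics/t1.png',cv2.resize(cv2.cvtColor(s['image'][150:330,270:500],cv2.COLOR_RGB2BGR),None,fx=3,fy=3));holders(s,G)
print([manip.sense()['force'].round(2) for i in range(3)])"
```

```text
t 1.6 tcp [ 0.495  -0.248   0.1151] F [ 0.32 -0.28  1.32] gap 0.01
shift in tool axes now [ 0.0001 -0.0009  0.0651] turn [-0.06  0.05 -0.02]
L [0.5322 0.2005] deg -15.5 err 0.098
M [ 0.5306 -0.0137] deg -2.2 err 1.732Traceback (most recent call last):
  File "<string>", line 5, in <module>
    s=manip.snapshot('top');cv2.imwrite('pics/t1.png',cv2.resize(cv2.cvtColor(s['image'][150:330,270:500],cv2.COLOR_RGB2BGR),None,fx=3,fy=3));holders(s,G)
                                                                                                                                              ~~~~~~~^^^^^
  File "h.py", line 35, in holders
    x,f=fit(s,m,g,HOLD,.032); print(k,np.round(x[:2],4),"deg",round(np.degrees(x[2]),1),"err",round(f,3))
        ~~~^^^^^^^^^^^^^^^^^
  File "h.py", line 19, in fit
    K=8; ys,xs=np.where(mask); u0,v0,u1,v1=xs.min()-8,ys.min()-8,xs.max()+9,ys.max()+9
                                           ~~~~~~^^
    return umr_minimum(a, axis, None, out, keepdims, initial, where)
ValueError: zero-size array to reduction operation minimum which has no identity
```

View pics/t1.png

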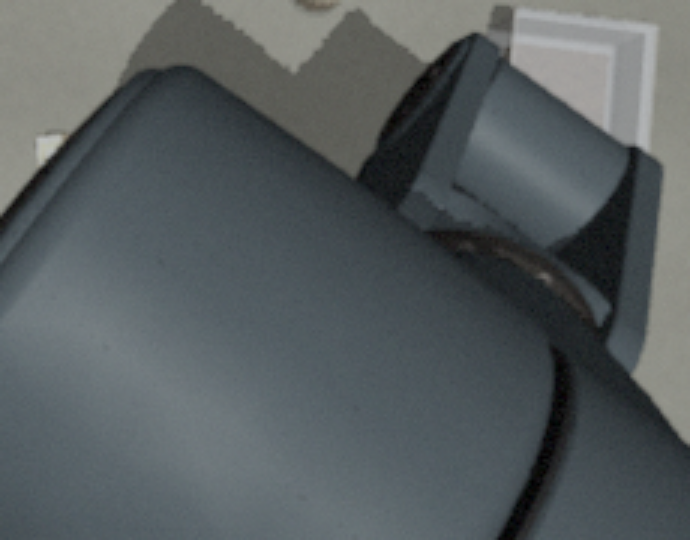

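The top view is blocked by the arm, so I go by position and force. Contact is expected at TCP z of about 0.050.

Request:
drive_tool --pt "0 -0.001 0.02 0 0 0 -1" --pt "0 0 0.02 0 0 0 -1" --pt "0 0 0.015 0 0 0 -1" --pt "0 0 0.004 0 0 0 -1" --pt "0 0 0 0 0 0 -1" --pt "0 0 0 0 0 0 -1"

```text
t: 2.25
tcp_pos: [0.4957, -0.2478, 0.0578]
tool_rot: [0.994, 0.109, 0.001, 0.001]
force: [0.9, -0.1, 0.3]
finger_gap: -0.001
gripper_force: 0.0
```

Request:
drive_tool --pt "0 0 0 0 0 0 -1"

```text
t: 2.35
tcp_pos: [0.4956, -0.2476, 0.0576]
tool_rot: [0.994, 0.109, 0.001, 0.001]
force: [-0.1, 0.3, -0.6]
finger_gap: -0.002
gripper_force: 0.0
```

Request:
drive_tool --pt "0 0 0.001 0 0 0 -1" --pt "0 0 0.001 0 0 0 -1" --pt "0 0 0 0 0 0 -1"

```text
t: 2.65
tcp_pos: [0.4948, -0.247, 0.0544]
tool_rot: [0.994, 0.109, -0.0, -0.0]
force: [-1.0, 0.1, -0.7]
finger_gap: -0.0
gripper_force: 0.0
```

Request:
drive_tool --pt "0 0 0.001 0 0 0 -1" --pt "0 0 0 0 0 0 -1"

```text
t: 2.85
tcp_pos: [0.4947, -0.247, 0.0531]
tool_rot: [0.994, 0.109, -0.0, -0.0]
force: [-0.5, 0.2, 0.9]
finger_gap: 0.003
gripper_force: 0.0
```

Request:
drive_tool --pt "0 0 0 0 0 0 -1"

```text
t: 2.95
tcp_pos: [0.4947, -0.247, 0.0532]
tool_rot: [0.994, 0.109, -0.0, -0.0]
force: [-1.4, 0.2, -0.2]
finger_gap: -0.001
gripper_force: 0.0
```

Request:
drive_tool --pt "0 0 0.001 0 0 0 -1" --pt "0 0 0.001 0 0 0 -1" --pt "0 0 0.001 0 0 0 -1" --pt "0 0 0 0 0 0 -1" --pt "0 0 0 0 0 0 -1"

```text
t: 3.45
tcp_pos: [0.4948, -0.247, 0.0502]
tool_rot: [0.994, 0.109, -0.0, -0.0]
force: [1.8, -0.1, -0.3]
finger_gap: 0.005
gripper_force: 0.0
```

Request:
drive_tool --pt "0 0 0.0005 0 0 0 -1" --pt "0 0 0 0 0 0 -1"

```text
t: 3.65
tcp_pos: [0.4949, -0.2471, 0.0499]
tool_rot: [0.994, 0.109, 0.0, 0.0]
force: [-0.8, 1.4, 0.1]
finger_gap: -0.003
gripper_force: 0.3
```

Request:
drive_tool --pt "0 0 0.0005 0 0 0 -1" --pt "0 0 0 0 0 0 -1"

```text
t: 3.85
tcp_pos: [0.4949, -0.2471, 0.0495]
tool_rot: [0.994, 0.109, 0.0, 0.0]
force: [-0.9, -0.4, 1.6]
finger_gap: 0.003
gripper_force: 0.8
```

Request:
drive_tool --pt "0 0 0 0 0 0 -1"

```text
t: 3.95
tcp_pos: [0.4949, -0.2471, 0.0494]
tool_rot: [0.994, 0.109, 0.0, 0.0]
force: [0.1, 0.2, 1.3]
finger_gap: 0.0
gripper_force: 0.9
```

Request:
drive_tool --pt "0 0 0.0005 0 0 0 -1" --pt "0 0 0 0 0 0 -1"

```text
t: 4.15
tcp_pos: [0.495, -0.2471, 0.049]
tool_rot: [0.994, 0.109, 0.0, 0.0]
force: [0.2, 1.3, 3.3]
finger_gap: -0.004
gripper_force: 1.5
```

Request:
drive_tool --pt "0 0 0.0005 0 0 0 -1" --pt "0 0 0 0 0 0 -1"

```text
t: 4.35
tcp_pos: [0.495, -0.2471, 0.0485]
tool_rot: [0.994, 0.109, 0.0, 0.0]
force: [0.3, 0.1, 4.1]
finger_gap: 0.0
gripper_force: 2.1
```

Request:
drive_tool --pt "0 0 0 0 0 0 -1"

```text
t: 4.45
tcp_pos: [0.495, -0.2471, 0.0485]
tool_rot: [0.994, 0.109, 0.0, 0.0]
force: [0.3, 1.2, 5.1]
finger_gap: 0.004
gripper_force: 2.1
```

R gives 1.5 mm at about 4.3 N (2 × 2.1 on the pads), or 2.9 N/mm, so it is sound. Lifting and moving to M.

Request:
drive_tool --pt "0 0 -0.01 0 0 0 -1" --pt "0 0 -0.025 0 0 0 -1" --pt "0 0 -0.025 0 0 0 -1" --pt "0 0 0 0 0 0 -1"

```text
t: 4.85
tcp_pos: [0.4963, -0.2484, 0.1113]
tool_rot: [0.994, 0.109, 0.002, 0.002]
force: [0.2, 0.4, -0.1]
finger_gap: -0.001
gripper_force: 0.0
```

```bash
python3 -c "
from h import *
togo(*rib('M'),.11,2.5)"
```

```text
t 4.85 tcp [ 0.4963 -0.2484  0.1113] F [ 0.23  0.37 -0.09] gap -0.0
shift in tool axes now [ 0.0907 -0.2163  0.0006] turn [ 0.25 -0.23 10.  ]
```

Request:
drive_tool --pt "0.0151 -0.036 0 0 0 0 -1" --pt "0.0151 -0.036 0 0 0 0 -1" --pt "0.0151 -0.036 0 0 0 0 -1" --pt "0.0151 -0.036 0 0 0 0 -1" --pt "0.0151 -0.036 0 0 0 0 -1" --pt "0.0151 -0.036 0 0 0 0 -1" --pt "0 0 0 0 0 5 -1" --pt "0 0 0 0 0 5 -1" --pt "0 0 0 0 0 0 -1" --pt "0 0 0 0 0 0 -1"

```text
t: 5.85
tcp_pos: [0.5361, -0.0166, 0.1079]
tool_rot: [1.0, 0.023, -0.001, -0.0]
force: [-0.8, 0.7, 0.6]
finger_gap: 0.001
gripper_force: 0.0
```

```bash
python3 -c "
from h import *
togo(*rib('M'),.052,2.5)"
```

```text
t 5.85 tcp [ 0.5361 -0.0166  0.1079] F [-0.85  0.65  0.62] gap 0.0
shift in tool axes now [0.0019 0.0011 0.0559] turn [-0.01  0.06  0.08]
```

Request:
drive_tool --pt "0.002 0.001 0.02 0 0 0 -1" --pt "0 0 0.02 0 0 0 -1" --pt "0 0 0.012 0 0 0 -1" --pt "0 0 0.002 0 0 0 -1" --pt "0 0 0 0 0 0 -1" --pt "0 0 0 0 0 0 -1" --pt "0 0 0 0 0 0 -1"

```text
t: 6.55
tcp_pos: [0.5392, -0.0177, 0.0551]
tool_rot: [1.0, 0.022, 0.001, 0.0]
force: [0.4, 0.5, 0.9]
finger_gap: -0.001
gripper_force: 0.0
```

Request:
drive_tool --pt "0 0 0.001 0 0 0 -1" --pt "0 0 0.001 0 0 0 -1" --pt "0 0 0.001 0 0 0 -1" --pt "0 0 0 0 0 0 -1" --pt "0 0 0 0 0 0 -1"

```text
t: 7.05
tcp_pos: [0.5386, -0.0175, 0.0513]
tool_rot: [1.0, 0.022, -0.0, -0.0]
force: [0.5, -0.2, -0.7]
finger_gap: 0.003
gripper_force: 0.0
```

Request:
drive_tool --pt "0 0 0.0005 0 0 0 -1" --pt "0 0 0 0 0 0 -1"

```text
t: 7.25
tcp_pos: [0.5386, -0.0175, 0.0507]
tool_rot: [1.0, 0.022, -0.0, -0.0]
force: [-0.4, -0.1, -0.2]
finger_gap: 0.001
gripper_force: 0.0
```

Request:
drive_tool --pt "0 0 0.0005 0 0 0 -1" --pt "0 0 0.0005 0 0 0 -1" --pt "0 0 0 0 0 0 -1"

```text
t: 7.55
tcp_pos: [0.5387, -0.0175, 0.0498]
tool_rot: [1.0, 0.022, 0.0, 0.0]
force: [0.4, 0.2, 0.3]
finger_gap: 0.002
gripper_force: 0.4
```

Request:
drive_tool --pt "0 0 0.0005 0 0 0 -1" --pt "0 0 0.0005 0 0 0 -1" --pt "0 0 0 0 0 0 -1"

```text
t: 7.85
tcp_pos: [0.5388, -0.0175, 0.049]
tool_rot: [1.0, 0.022, 0.0, 0.0]
force: [0.3, 0.7, 3.2]
finger_gap: -0.005
gripper_force: 1.5
```

Request:
drive_tool --pt "0 0 0 0 0 0 -1"

```text
t: 7.95
tcp_pos: [0.5388, -0.0175, 0.049]
tool_rot: [1.0, 0.022, 0.0, 0.0]
force: [1.0, -0.5, 3.4]
finger_gap: 0.002
gripper_force: 1.6
```

M also reads about 3 N/mm, so it is sound. L should be the tired one, and I'll press it to confirm.

Request:
drive_tool --pt "0 0 -0.01 0 0 0 -1" --pt "0 0 -0.025 0 0 0 -1" --pt "0 0 -0.025 0 0 0 -1" --pt "0 0 0 0 0 0 -1" --pt "0 0 0 0 0 0 -1"

```text
t: 8.45
tcp_pos: [0.5387, -0.0175, 0.1095]
tool_rot: [1.0, 0.022, 0.001, 0.0]
force: [-0.0, 0.8, -0.3]
finger_gap: 0.002
gripper_force: 0.0
```

```bash
python3 -c "
from h import *
togo(*rib('L'),.11,-16.4)"
```

```text
t 8.45 tcp [ 0.5387 -0.0175  0.1095] F [-0.05  0.83 -0.3 ] gap 0.0
shift in tool axes now [ 0.0112 -0.2147 -0.0006] turn [ 1.000e-02 -7.000e-02  1.889e+01]
```

Request:
drive_tool --pt "0.0022 -0.043 0 0 0 0 -1" --pt "0.0022 -0.043 0 0 0 0 -1" --pt "0.0022 -0.043 0 0 0 0 -1" --pt "0.0022 -0.043 0 0 0 0 -1" --pt "0.0022 -0.043 0 0 0 0 -1" --pt "0 0 0 0 0 6.3 -1" --pt "0 0 0 0 0 6.3 -1" --pt "0 0 0 0 0 6.3 -1" --pt "0 0 0 0 0 0 -1" --pt "0 0 0 0 0 0 -1"

```text
t: 9.45
tcp_pos: [0.5396, 0.1976, 0.1079]
tool_rot: [0.99, -0.142, -0.001, 0.0]
force: [0.4, 0.1, 0.0]
finger_gap: 0.001
gripper_force: 0.0
```

```bash
python3 -c "
from h import *
togo(*rib('L'),.053,-16.4)"
```

```text
t 9.45 tcp [0.5396 0.1976 0.1079] F [0.37 0.15 0.04] gap 0.0
shift in tool axes now [ 0.0011 -0.0002  0.0549] turn [0.05 0.11 0.11]
```

Request:
drive_tool --pt "0.001 0 0.02 0 0 0 -1" --pt "0 0 0.02 0 0 0 -1" --pt "0 0 0.013 0 0 0 -1" --pt "0 0 0.002 0 0 0 -1" --pt "0 0 0 0 0 0 -1" --pt "0 0 0 0 0 0 -1" --pt "0 0 0 0 0 0 -1"

```text
t: 10.15
tcp_pos: [0.5419, 0.1976, 0.0547]
tool_rot: [0.99, -0.143, 0.001, -0.0]
force: [-0.4, -0.7, 0.2]
finger_gap: -0.003
gripper_force: 0.0
```

Request:
drive_tool --pt "0 0 0.001 0 0 0 -1" --pt "0 0 0.001 0 0 0 -1" --pt "0 0 0.001 0 0 0 -1" --pt "0 0 0 0 0 0 -1" --pt "0 0 0 0 0 0 -1"

```text
t: 10.65
tcp_pos: [0.5412, 0.1975, 0.0508]
tool_rot: [0.99, -0.143, -0.0, 0.0]
force: [-0.3, -0.0, 0.5]
finger_gap: 0.003
gripper_force: 0.0
```

Request:
drive_tool --pt "0 0 0.0005 0 0 0 -1" --pt "0 0 0.0005 0 0 0 -1" --pt "0 0 0 0 0 0 -1"

```text
t: 10.95
tcp_pos: [0.5414, 0.1975, 0.0498]
tool_rot: [0.99, -0.143, 0.0, -0.0]
force: [1.6, 0.2, 0.0]
finger_gap: 0.0
gripper_force: 0.1
```

Request:
drive_tool --pt "0 0 0.0005 0 0 0 -1" --pt "0 0 0.0005 0 0 0 -1" --pt "0 0 0 0 0 0 -1"

```text
t: 11.25
tcp_pos: [0.5415, 0.1974, 0.0489]
tool_rot: [0.99, -0.143, 0.0, -0.0]
force: [-0.3, -0.2, 0.9]
finger_gap: -0.001
gripper_force: 0.5
```

L gives about 1 N/mm, so it is the tired one. Pressing on to about 5 N.

Request:
drive_tool --pt "0 0 0.001 0 0 0 -1" --pt "0 0 0.001 0 0 0 -1" --pt "0 0 0.001 0 0 0 -1" --pt "0 0 0.001 0 0 0 -1" --pt "0 0 0.0005 0 0 0 -1"

```text
t: 11.75
tcp_pos: [0.5418, 0.1974, 0.0446]
tool_rot: [0.99, -0.143, 0.001, -0.0]
force: [0.8, -1.6, 4.4]
finger_gap: 0.002
gripper_force: 2.4
```

Request:
drive_tool --pt "0 0 0.0002 0 0 0 -1"

```text
t: 11.85
tcp_pos: [0.5418, 0.1974, 0.0444]
tool_rot: [0.99, -0.143, 0.001, -0.0]
force: [1.9, -1.6, 4.7]
finger_gap: 0.001
gripper_force: 2.5
```

Request:
drive_tool --pt "0 0 0.0002 0 0 0 -1" --pt "0 0 0.0001 0 0 0 -1" --pt "0 0 0.0002 0 0 0 -1" --pt "0 0 0.0001 0 0 0 -1"

```text
t: 12.25
tcp_pos: [0.5417, 0.1975, 0.0437]
tool_rot: [0.99, -0.143, 0.001, -0.0]
force: [2.1, -1.1, 4.8]
finger_gap: -0.002
gripper_force: 2.5
```

Request:
drive_tool --pt "0 0 0.0002 0 0 0 -1" --pt "0 0 0.0001 0 0 0 -1" --pt "0 0 0.0002 0 0 0 -1" --pt "0 0 0.0001 0 0 0 -1"

```text
t: 12.65
tcp_pos: [0.5418, 0.1974, 0.0432]
tool_rot: [0.99, -0.143, 0.001, -0.0]
force: [0.0, -2.0, 5.5]
finger_gap: -0.005
gripper_force: 2.6
```

Request:
drive_tool --pt "0 0 0.0002 0 0 0 -1" --pt "0 0 0.0001 0 0 0 -1" --pt "0 0 0.0002 0 0 0 -1" --pt "0 0 0.0001 0 0 0 -1"

```text
t: 13.05
tcp_pos: [0.5417, 0.1975, 0.0426]
tool_rot: [0.99, -0.143, 0.001, -0.0]
force: [0.7, -1.2, 5.8]
finger_gap: -0.0
gripper_force: 2.6
```

The press held about 5.2 N for 1.2 s with about 1.3 mm of creep. Lifting and moving over L's root block.

Request:
drive_tool --pt "0 0 -0.01 0 0 0 -1" --pt "0 0 -0.025 0 0 0 -1" --pt "0 0 -0.03 0 0 0 -1" --pt "-0.022 0 0 0 0 0 0" --pt "-0.023 0 0 0 0 0 0" --pt "0 0 0 0 0 0 0" --pt "0 0 0 0 0 0 0"

```text
t: 13.75
tcp_pos: [0.4977, 0.2104, 0.1073]
tool_rot: [0.99, -0.142, -0.0, 0.0]
force: [-0.2, -0.2, -0.4]
finger_gap: 0.492
gripper_force: 0.0
```

```bash
python3 -c "
from h import *
from station import manip
s=manip.snapshot('scene');np.savez('s2.npz',**s)
cv2.imwrite('pics/s2.png',cv2.resize(cv2.cvtColor(s['image'][170:350,210:440],cv2.COLOR_RGB2BGR),None,fx=3,fy=3,interpolation=2))
togo(*rib('L',-36),.020,-16.4)
holders(s,G)"
```

```text
t 13.8 tcp [0.4987 0.2103 0.1073] F [0.76 0.31 0.5 ] gap 0.5
shift in tool axes now [-0.0012  0.0005  0.0873] turn [-0.02 -0.04 -0.01]
L [0.5316 0.2004] deg -16.3 err 0.154
M [ 0.5285 -0.0181] deg 2.8 err 0.165
R [ 0.4849 -0.2498] deg 11.7 err 0.178
```

View pics/s2.png

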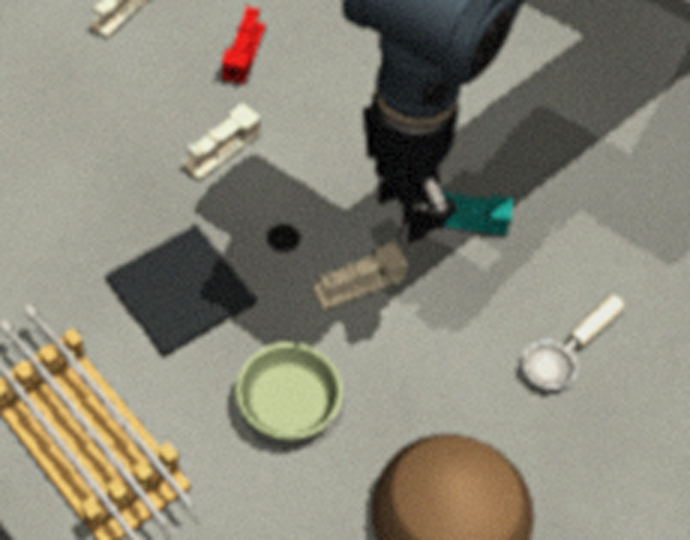

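L has not moved, and the gripper hangs over its root block (crop about (400,250)). Descend and grip.

Request:
drive_tool --pt "-0.001 0 0.025 0 0 0 0" --pt "0 0 0.025 0 0 0 0" --pt "0 0 0.02 0 0 0 0" --pt "0 0 0.01 0 0 0 0" --pt "0 0 0.006 0 0 0 0" --pt "0 0 0 0 0 0 0" --pt "0 0 0 0 0 0 0"

```text
t: 14.5
tcp_pos: [0.4979, 0.2106, 0.0218]
tool_rot: [0.99, -0.143, 0.001, -0.0]
force: [-0.1, 0.2, -0.2]
finger_gap: 0.499
gripper_force: 0.0
```

Request:
drive_tool --pt "0 0 0 0 0 0 -1" --pt "0 0 0 0 0 0 -1" --pt "0 0 0 0 0 0 -1" --pt "0 0 0 0 0 0 -1" --pt "0 0 0 0 0 0 -1" --pt "0 0 0 0 0 0 -1" --newtons 30

```text
t: 15.1
tcp_pos: [0.4978, 0.2107, 0.0223]
tool_rot: [0.99, -0.143, 0.001, -0.0]
force: [-0.4, 0.3, 6.1]
finger_gap: 0.32
gripper_force: 30.7
```

Request:
drive_tool --pt "0 0 -0.01 0 0 0 -1" --pt "0 0 -0.02 0 0 0 -1" --pt "0 0 -0.02 0 0 0 -1" --pt "0 0 -0.01 0 0 0 -1" --pt "0 0 0 0 0 0 -1" --pt "0 0 0 0 0 0 -1" --pt "0 0 0 0 0 0 -1"

```text
t: 15.8
tcp_pos: [0.4965, 0.2103, 0.0805]
tool_rot: [0.99, -0.143, -0.001, 0.0]
force: [1.0, 0.2, -1.1]
finger_gap: 0.321
gripper_force: 29.9
```

```bash
python3 -c "
from h import *
from station import manip
s=manip.snapshot('scene')
cv2.imwrite('pics/s3.png',cv2.resize(cv2.cvtColor(s['image'][190:310,260:420],cv2.COLOR_RGB2BGR),None,fx=4,fy=4,interpolation=2))
a=np.radians(-16.4)
togo(.672-.036*np.cos(a),.091-.036*np.sin(a),.030,-16.4)"
```

```text
t 15.85 tcp [0.4965 0.2103 0.0804] F [ 0.7   0.62 -0.2 ] gap 0.32
shift in tool axes now [0.1662 0.0648 0.0502] turn [ 0.05  0.1  -0.02]
```

View pics/s3.png

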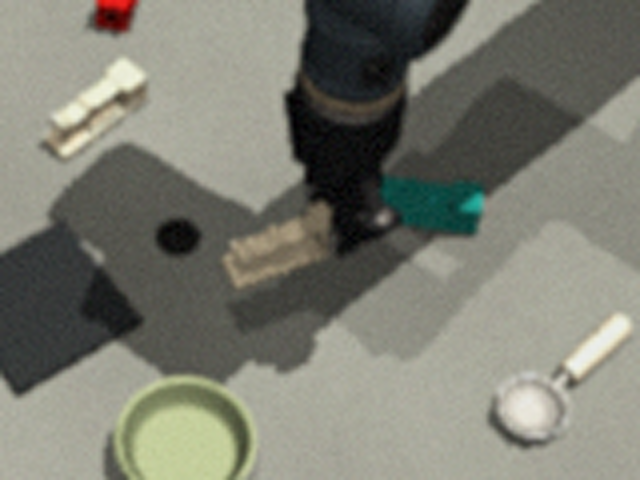

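The holder is held level, with the gripper on its block at crop (330,220). Carrying it over the tile.

Request:
drive_tool --pt "0.0208 0.0081 0 0 0 0 -1" --pt "0.0208 0.0081 0 0 0 0 -1" --pt "0.0208 0.0081 0 0 0 0 -1" --pt "0.0208 0.0081 0 0 0 0 -1" --pt "0.0208 0.0081 0 0 0 0 -1" --pt "0.0208 0.0081 0 0 0 0 -1" --pt "0.0208 0.0081 0 0 0 0 -1" --pt "0.0208 0.0081 0 0 0 0 -1" --pt "0 0 0 0 0 0 -1" --pt "0 0 0 0 0 0 -1"

```text
t: 16.85
tcp_pos: [0.6374, 0.1012, 0.0802]
tool_rot: [0.99, -0.143, -0.001, 0.0]
force: [-0.5, 0.4, -0.6]
finger_gap: 0.322
gripper_force: 29.9
```

Request:
drive_tool --pt "0 0 0.02 0 0 0 -1" --pt "0 0 0.015 0 0 0 -1" --pt "0 0 0.008 0 0 0 -1" --pt "0 0 0.002 0 0 0 -1" --pt "0 0 0 0 0 0 -1" --pt "0 0 0 0 0 0 -1"

```text
t: 17.45
tcp_pos: [0.6388, 0.1014, 0.0368]
tool_rot: [0.99, -0.143, 0.0, -0.0]
force: [0.0, -0.6, -0.6]
finger_gap: 0.321
gripper_force: 29.9
```

```bash
python3 -c "
from h import *
a=np.radians(-16.4)
togo(.672-.036*np.cos(a),.091-.036*np.sin(a),.030,-16.4)"
```

```text
t 17.45 tcp [0.6388 0.1014 0.0368] F [ 0.04 -0.56 -0.56] gap 0.32
shift in tool axes now [-0.0012  0.0006  0.0068] turn [-0.02 -0.05 -0.01]
```

Lower 1 mm at a time until it touches, expected around z = 0.030.

Request:
drive_tool --pt "0 0 0.002 0 0 0 -1" --pt "0 0 0.002 0 0 0 -1" --pt "0 0 0.001 0 0 0 -1" --pt "0 0 0 0 0 0 -1" --pt "0 0 0 0 0 0 -1"

```text
t: 17.95
tcp_pos: [0.6384, 0.1013, 0.0313]
tool_rot: [0.99, -0.143, -0.0, -0.0]
force: [-1.0, -0.4, -1.1]
finger_gap: 0.321
gripper_force: 29.9
```

Request:
drive_tool --pt "0 0 0.001 0 0 0 -1" --pt "0 0 0 0 0 0 -1" --pt "0 0 0 0 0 0 -1"

```text
t: 18.25
tcp_pos: [0.6386, 0.1013, 0.0304]
tool_rot: [0.99, -0.143, 0.0, -0.0]
force: [-0.0, -0.2, -0.3]
finger_gap: 0.322
gripper_force: 30.0
```

Request:
drive_tool --pt "0 0 0.0005 0 0 0 -1" --pt "0 0 0 0 0 0 -1" --pt "0 0 0 0 0 0 -1"

```text
t: 18.55
tcp_pos: [0.6386, 0.1013, 0.0303]
tool_rot: [0.99, -0.143, 0.0, -0.0]
force: [-1.1, -0.2, 4.7]
finger_gap: 0.322
gripper_force: 30.5
```

Request:
drive_tool --pt "0 0 0.0005 0 0 0 -1" --pt "0 0 0 0 0 0 -1" --pt "0 0 0 0 0 0 -1"

```text
t: 18.85
tcp_pos: [0.6386, 0.1013, 0.0303]
tool_rot: [0.99, -0.143, 0.0, -0.0]
force: [-2.2, -0.3, 8.2]
finger_gap: 0.322
gripper_force: 31.0
```

Touched down. Open partway, then lift straight up.

Request:
drive_tool --pt "0 0 -0.0005 0 0 0 0" --pt "0 0 0 0 0 0 0" --pt "0 0 0 0 0 0 0" --pt "0 0 0 0 0 0 0" --pt "0 0 -0.005 0 0 0 0" --pt "0 0 -0.015 0 0 0 0" --pt "0 0 -0.03 0 0 0 0" --pt "0 0 -0.04 0 0 0 0" --pt "0 0 -0.04 0 0 0 0"

```text
t: 19.75
tcp_pos: [0.6383, 0.1013, 0.162]
tool_rot: [0.99, -0.143, 0.0, -0.0]
force: [0.1, -0.2, 0.1]
finger_gap: 0.503
gripper_force: 0.0
```

Request:
drive_tool --pt "-0.04 0 -0.02 0 0 0 0" --pt "-0.04 0 -0.02 0 0 0 0" --pt "-0.04 0 0 0 0 0 0" --pt "-0.04 0 0 0 0 0 0" --pt "0 0 0 0 0 0 0" --pt "0 0 0 0 0 0 0"

```text
t: 20.35
tcp_pos: [0.4848, 0.1469, 0.2012]
tool_rot: [0.99, -0.142, 0.001, -0.0]
force: [0.6, -0.6, -0.5]
finger_gap: 0.498
gripper_force: 0.0
```

```bash
python3 -c "
from h import *
from station import manip
s=manip.snapshot('scene')
cv2.imwrite('pics/s4.png',cv2.resize(cv2.cvtColor(s['image'][140:350,170:450],cv2.COLOR_RGB2BGR),None,fx=2.8,fy=2.8,interpolation=2))
T=cloud(s);m=(np.hypot(T[...,0]-.672,T[...,1]-.091)<.062)&(T[...,2]>.03)&(T[...,2]<.06)
print(fit(s,m,(.672,.091,-.286),HOLD,.04), T[m][:,2].mean())
holders(s,{k:G[k] for k in'MR'})"
```

```text
(array([ 0.67169413,  0.09206699, -0.29292583]), np.float64(0.16256873119618218)) 0.039667867840526894
M [ 0.5288 -0.0183] deg 2.7 err 0.178
R [ 0.4847 -0.2497] deg 11.5 err 0.19
```

View pics/s4.png

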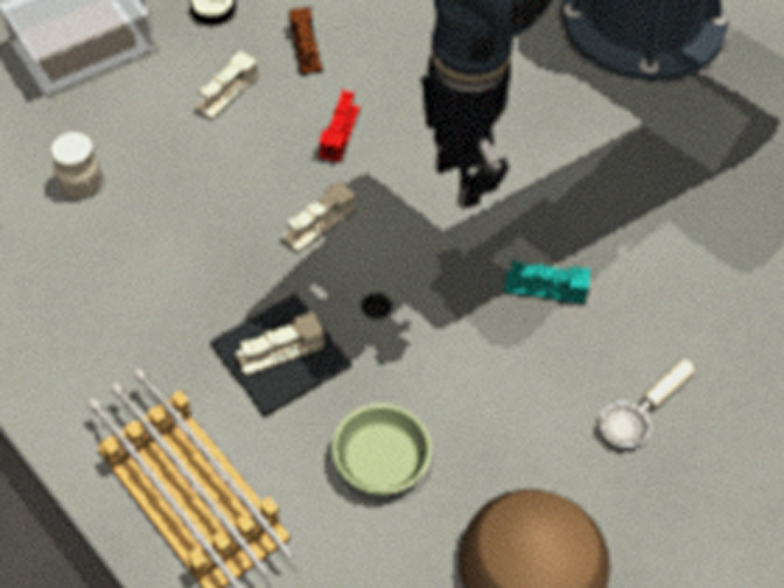

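The tired holder stands upright on the tile (crop (280,345)), about 1 mm from its centre. The other two have not moved, and the arm is clear. Handing in.

```bash
python3 -c "
from station import manip
print(manip.sign_off())"
```

```text
the job is handed in; nothing more can be done
None
```

The tired holder was the left one of the three: it gave 5.5 mm at about 5 N and crept on, while the other two felt sound. It now stands upright, released, about 1 mm from the middle of the slate tile, nothing else was seen to move, and the job was handed in at about 20 s (no verdict was shown).

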